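# Shut the marked air valve under the sliding cover

### The arm

A 6-joint arm with a two-finger parallel gripper is mounted at the origin on a cart in front of the work surface, level with it; the furniture and walls round the work are solid. World frame = base frame: x ahead of the robot, y to its left, z up, the work surface at z = 0. Lengths are in m, angles in rad, forces in N, time in s.
With the tool pointing down it reaches from about 0.375 to 0.9 m from the base axis. Payload 3.1 kg.
Tool frame: the origin (TCP) lies between the finger pads; the fingertips stand 8 mm ahead of it and the grasp point (between the pads) lies 11 mm behind it; z points along the fingers, y is the line along which they close (so a half turn about z gives the same grasp; the last joint's range is limited). The gripper opens to 85 mm and grips with 20 to 120 N. Pads are 22 mm wide; open, the fingers measure 114 mm over their backs; the gripper's body (76 mm by 85 mm) begins 54 mm behind the grasp point. The pads swing forward as they close: fully open they stand 13 mm farther back than shut.
Start: joints at [1.141, 0.527, 1.433, -0, 1.181, -0.178], TCP at [0.156, 0.605, 0.239] pointing down, gripper open.
Joint ranges: [-3.08, 3.08], [-0.75, 2.2], [0.22, 2.44], [-1.43, 4.57], [0, 2.65], [-2.85, 2.85]. Speed limits (rad/s): [2.79, 2.79, 3.14, 3.14, 3.14, 3.14].

### API

Orientations are given as a unit quaternion [x, y, z, w].
In Python, from station import readout, cams, sign_off gives the robot as it stands.
- The arm moves only by the tool send_rows, never from a script. Its argument "commands" is text: rows parted by semicolons, each of 5 numbers parted by spaces: the finger opening in mm, from 0 to 85.4, then the shift along the tool's x, y, z each as a share of 0.02 m, from -1 to 1, then the turn about the tool's z as a share of 4 degrees, from -1 to 1. In form: grip dx dy dz spin; .... A call has 1 to 20 rows; each row shifts and turns the commanded pose from where the row before left it, along the tool's axes as they then stand; what a row does not reach is not made up. A row lasts 1/12 s, in which the tool goes at most 41.7 mm and 7.16 degrees, less where a joint would pass 70% of its speed; a pose out of reach is approached as far as the arm can. A call with a number of a shift or a turn outside -1 to 1 is refused whole. A call with a gripper value outside its range is refused whole. The fingers move at their own pace and stop on an object; "grip_force" is the grip in N (left out, the last holds). Time passes only in rows, so rows that do not move let the fingers close. It gives the time, the measured TCP pose, the force, the opening and the grip force at its end, in the units of the state.
- readout.sense(): the state, without advancing time (a new reading comes with each control period).
- cams.snapshot(name): name is "side" or "top"; returns a dict with "pixels" (480x640x3 uint8, red, green, blue), "intrinsics" (3x3 intrinsics, pixels), "dist" ([k1, k2, p1, p2, k3] as OpenCV has them; the pictures are not rectified), "eye" and "rotation" of the camera in the world. Camera axes: x right, y down, z forward; pixel columns grow to the right and rows downward; lengths in m; the calibration is good to about 2 mm. A picture is of the moment at which its call begins. There is no depth.
- sign_off(): hands the job in; it is judged then, once.
The state is a dict: "t": time; "q": joint angles; "qd": joint speeds; "tau": joint torques, N m; "tcp_pos": TCP position; "tool_rot": TCP orientation; "force": force on the tool from outside, world axes, zero at the start; "ft_torque": the same for the moment, N m; "finger_gap": opening from 0.0 (shut) to 1.0 (fully open); "gripper_force": force on a finger pad.
Only numpy, scipy, OpenCV 4.12 (cv2) and the standard library are available. Lean on these libraries where they do the work, as an engineer would, in place of code of your own. Each camera call takes 0.05 s, during which the arm holds its last target. There are 200 camera calls.

### The job

The air line behind the disc-marked valve must be shut off: push the flat cover of the manifold box by its tab, all the way back, then push the handle of the valve that has the round disc on its hub clockwise until it is fully shut, handle crosswise. Only push with the fingertips: do not pinch or lift the cover or anything else. Leave the cover lying slid back, the other handle as it is, and the things around the box where they stand.

Things in the scene. Friction and masses are not known exactly. Their poses are not given: they have to be found in the camera images.
- manifold: grey valve box fixed to the bench, 218 mm wide (y, left), 160 mm deep (x, to the rear). Origin at bench level. In its frame: window over two valves x -38..57, y -97..97 mm; solid deck x 57..115. Walls and deck 66 mm high, floor 12; side rails at y +-106 rise to 77. Valve axes at x 30, y -38 and +38 mm; the marked valve may be either
- cover: loose aluminium cover plate, 105x203x4 mm, 0.3 kg, lying on the box between its side rails, axes as the box's. Origin on its underside (66 mm up); at the start 0 to 12 mm along the box's +x from the box's origin. It slides along +x, onto and past the deck, until its lip meets the deck at about 89 mm; sliding takes 1 to 4 N
- cover_tab (a point): centre of the cover's upright push tab, a ridge 100 mm wide (y), 5 mm thick (x), 22 mm high. The point is 14 mm above the cover's underside; the tab's top is 91 mm above the bench. The cover's front edge lies 23 mm in front of it
- marked_valve_handle (a joint): handle to be shut, marked by a flat round disc 32 mm across on its hub (the plain hub: a 12 mm nut). Rad: 0 = open, pointing to the box's front (-x); grows clockwise seen from above; 1.571 = shut, at its stop, pointing to the box's left (+y). Stays where left; takes about 3 N at mid-grip. Starts at 0 to 0.25
- marked_valve_hub (a point): on the marked handle's turning axis, half-way up its bar, 44 mm above the bench. Bar and black grip span 39 to 50 mm above the bench, 13 mm wide; grip 16 to 52 mm from the axis. Between handles (76 mm apart) the window is empty; brass body and pipe, 14 mm or less to either side of each axis, lie below 36 mm
- marked_valve_tip (a point): free end of the marked handle, 52 mm from its axis, half-way up the bar
- plain_valve_handle (a joint): handle without disc, to be left as it is; same kind of valve and joint as the marked one
- plain_valve_tip (a point): free end of this plain handle, 52 mm from its axis, half-way up the bar
- rack_top (a point): top centre of a fixed black rack of carriers on the bench, to the left behind the box, about 145 x 195 mm and 225 mm high, turned by about 0.56 rad (its short side along that direction); pass well above or in front of it. The monitor stands behind the box, its panel's face at about x = 0.67 m
- white_tape: bystander: roll of white label tape, lying flat, 96 mm wide, 25 mm high; origin at the centre of its underside
- stamp: bystander: rubber stamp with wooden grip, standing in front of the box, 27x46x65 mm; origin at the centre of its underside
- tin: bystander: round tin, 60 mm wide, 22 mm high; origin at the centre of its underside
- dongle: bystander: small black plug-in key, 18x54x9 mm, lying in front of the box; origin at the centre of its underside
- driver: bystander: small screwdriver, 21x156x20 mm, lying; origin at the centre of its underside
- board: bystander: small green circuit board, 85x72x12 mm, lying; origin at the centre of its underside

How it is judged:
On the way, in this order (a step that is already met when the one before it is completed fails the run):
1. the cover is slid back and the window is open (x of cover in the frame of manifold above 0.075 m), for 0.2 s.
2. the marked handle is shut (value of joint marked_valve_handle above 1.43 rad), for 0.2 s.
At the end, for the whole second after the job is handed in: The marked handle is at 1.43 rad or more (within 8 degrees of its stop), the end of the other handle is within 15 mm of where it began, the cover lies flat on the box, at rest, at least 75 mm back from its closed place, and the bystanders are within 20 mm of where they stood (x of cover in the frame of manifold above 0.075 m and height (world z) of cover below 0.078 m and angle between cover's own z axis and vertical below 0.12 rad and value of joint marked_valve_handle above 1.43 rad and distance of plain_valve_tip from where it was at the start of the episode below 0.015 m and linear speed of cover below 0.01 m/s and distance of each of white_tape, stamp, tin, dongle, driver, board from where it was at the start of the episode below 0.02 m); the robot touches nothing.
It fails at once if the cover was lifted by over 12 mm or tipped by over 0.12 rad (not (height (world z) of cover below 0.078 m) or not (angle between cover's own z axis and vertical below 0.12 rad)).
It fails at once if the plain handle was moved: its end by 15 mm or more (not (distance of plain_valve_tip from where it was at the start of the episode below 0.015 m)).
It fails at once if a bystander was moved or lifted by over 20 mm (distance of any of white_tape, stamp, tin, dongle, driver, board from where it was at the start of the episode above 0.02 m).
It also fails if it takes over 45 s, if anything falls off the work surface, if the arm or the gripper's body presses on something with over 40 N, if the wrist force passes 120 N, or if a joint passes its speed limit or range.

## Working session

There is one attempt and no reset: what is moved stays moved. The work goes in short steps, Python scripts to look and compute and a tool call to move; the robot and the scene stay as the last step left them, time stands still between calls to the robot, and variables do not carry over. Pictures are saved under pics/ and viewed, at most 10 in all, crops included, and the job is handed in when it is done.

Besides the shell and the picture viewer there is one more tool, called after ">>>" in YAML: its name, and indented under it one key for each argument. send_rows: Moves the arm, as the interface text tells. Its arguments: {"type":"object","properties":{"commands":{"type":"string"},"grip_force":{"type":"number"}},"required":["commands"]}

```bash
mkdir -p pics; cat > h.py <<'E'
import numpy as np, cv2
from station import readout, cams, sign_off
def snap(n,f=None):
    s=cams.snapshot(n)
    if f: cv2.imwrite('pics/'+f,s['pixels'][:,:,::-1])
    return s
def ray(s,px):
    p=cv2.undistortPoints(np.array(px,float).reshape(-1,1,2),np.array(s['intrinsics'],float),np.array(s['dist'],float)).reshape(-1,2)
    d=np.c_[p,np.ones(len(p))]@np.array(s['rotation']).T
    return np.array(s['eye']),d
def onz(s,px,z):
    e,d=ray(s,px); return e+d*((z-e[2])/d[:,2])[:,None]
def proj(s,P):
    R=np.array(s['rotation']);t=-R.T@np.array(s['eye'])
    return cv2.projectPoints(np.array(P,float).reshape(-1,1,3),cv2.Rodrigues(R.T)[0],t,np.array(s['intrinsics'],float),np.array(s['dist'],float))[0].reshape(-1,2)
E
python3 - <<'E'
from h import *
import pickle
a=snap('top','top0.png');b=snap('side','side0.png')
pickle.dump((a,b),open('s0.pkl','wb'))
for s in(a,b):print(s['eye'],s['rotation'])
r=readout.sense();print({k:r[k] for k in('t','tcp_pos','tool_rot','force','finger_gap')})
E
```

```text
[0.29783026 0.03749477 1.30070833] [ 0.71505479 -0.69408398  0.06567693 -0.05128955]
[0.28296277 0.75178894 0.8317076 ] [-0.12011845  0.90358009 -0.40625221  0.06382574]
{'t': 0.1, 'tcp_pos': array([0.15541862, 0.60469308, 0.23842073]), 'tool_rot': array([ 1.25590042e-01,  9.92081712e-01, -9.59694289e-04, -3.11159225e-04]), 'force': array([-0.23175346,  0.44218581,  0.26180375]), 'finger_gap': 0.9992819917143683}
```

View pics/top0.png

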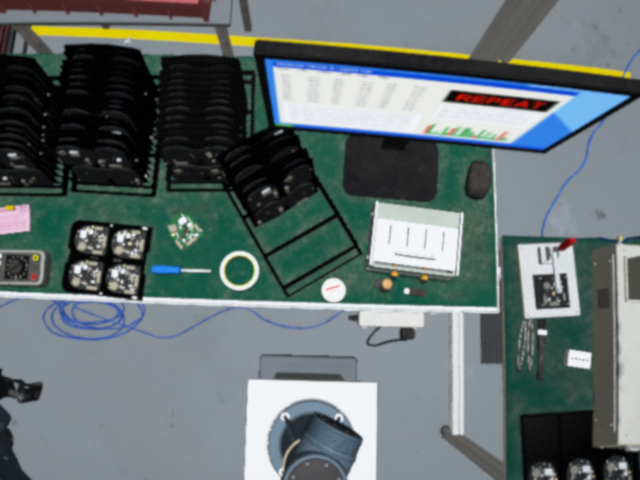

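View pics/side0.png

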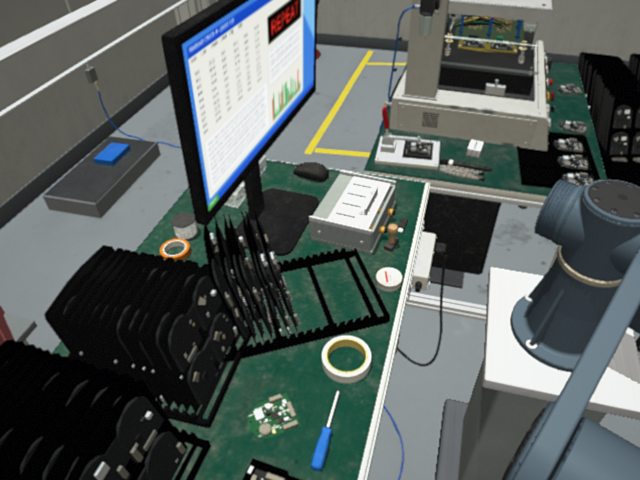

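The top view shows the box at about (415,240), the stamp and dongle in front of it at (387,284) and (413,292), the tin at (333,290), the tape at (240,270) and the rack at (270,175). In the side view the box is at about (353,212). `rotation` is a quaternion. Next I'll zoom in on the box.

```bash
sed -i "s/np.array(s\['rotation'\])/Rotation.from_quat(s['rotation']).as_matrix()/; 1a from scipy.spatial.transform import Rotation" h.py
python3 - <<'E'
from h import *
import pickle
a,b=pickle.load(open('s0.pkl','rb'))
A=cv2.resize(a['pixels'][190:310,350:480],None,fx=5,fy=5,interpolation=cv2.INTER_CUBIC)
B=cv2.resize(b['pixels'][165:260,300:420],None,fx=6,fy=6,interpolation=cv2.INTER_CUBIC)
cv2.imwrite('pics/a1.png',A[:,:,::-1]);cv2.imwrite('pics/b1.png',B[:,:,::-1])
print(proj(a,[[.156,.605,.239],[0,0,0]]))
print(onz(a,[[415,240],[387,284],[333,290]],0.066))
E
```

```text
[[ 20.01751527 380.30963061]
 [310.60571901 444.39797861]]
[[ 0.50111009 -0.24027913  0.066     ]
 [ 0.39163541 -0.17169366  0.066     ]
 [ 0.37364476 -0.04173963  0.066     ]]
```

View pics/a1.png

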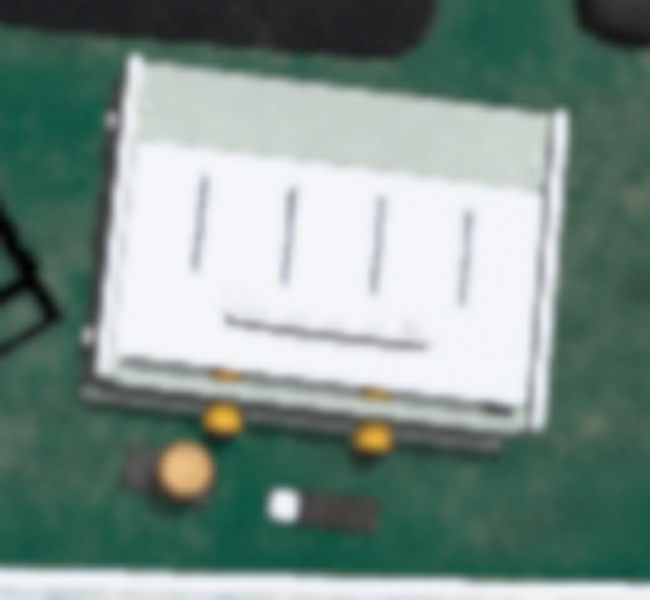

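View pics/b1.png

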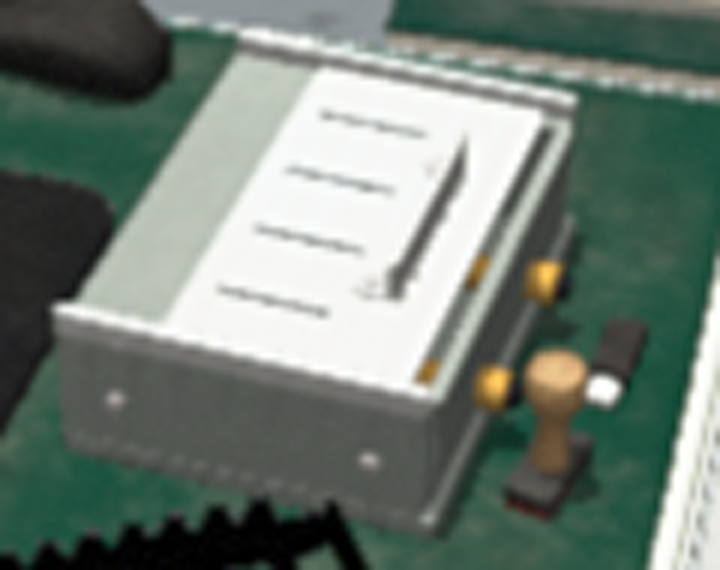

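The top crop shows the side rails at left (137,58)→(107,378) and right (561,112)→(538,428). The tab's dark front face runs (227,320)→(427,346), and the cover's front edge runs (120,360)→(512,410). The side crop agrees. I'll compute the poses from these.

```bash
cat >> h.py <<'E'
def crop(c,o,f): return (np.array(c,float)+.5)/f-.5+np.array(o,float)
E
python3 - <<'E'
from h import *
import pickle
a,b=pickle.load(open('s0.pkl','rb'))
ca=lambda c:crop(c,(350,190),5)
cb=lambda c:crop(c,(300,165),6)
P=onz(a,ca([[137,58],[107,378],[561,112],[538,428]]),.077)
LR,LF,RR,RF=P[:,:2]
print(P.round(4));print('len',np.linalg.norm(LR-LF),np.linalg.norm(RR-RF),'sep',np.linalg.norm(LR-RR),np.linalg.norm(LF-RF))
for v in(LR-LF,RR-RF): print('yaw',np.arctan2(v[1],v[0]))
for v in(LR-RR,LF-RF): print('yaw',np.arctan2(-v[0],v[1]))
d=(LR-LF)+(RR-RF)+0; l=(LR-RR)+(LF-RF)
yaw=np.arctan2(d[1]-l[0],d[0]+l[1]);print(yaw)
R=np.array([[np.cos(yaw),-np.sin(yaw)],[np.sin(yaw),np.cos(yaw)]])
o=P[:,:2].mean(0)-R@[.035,0];print('origin top',o)
# side view corners of rails at .077
Q=onz(b,cb([[60,312],[432,398],[238,38],[574,102]]),.077);print('side rails in box',((Q[:,:2]-o)@R).round(4))
T=onz(a,ca([[227,320],[427,346]]),.075);print('tab top',((T[:,:2]-o)@R).round(4))
E_=onz(a,ca([[122,362],[512,408]]),.068);print('front edge top',((E_[:,:2]-o)@R).round(4))
B=onz(a,ca([[135,143],[540,188]]),.070);print('rear edge top',((B[:,:2]-o)@R).round(4))
T=onz(b,cb([[392,298],[465,165]]),.070);print('tab side',((T[:,:2]-o)@R).round(4))
T=onz(b,cb([[390,275],[462,138]]),.091);print('tab side topedge',((T[:,:2]-o)@R).round(4))
S=onz(a,ca([[187,470]]),.065);print('stamp',S,((S[:,:2]-o)@R).round(4))
D=onz(a,ca([[268,506],[378,512]]),.005);print('dongle',D,((D[:,:2]-o)@R).round(4))
K=onz(a,ca([[222,420],[372,440]]),.03);print('knobs',K,((K[:,:2]-o)@R).round(4))
E
```

```text
[[ 0.5926 -0.1444  0.077 ]
 [ 0.4348 -0.131   0.077 ]
 [ 0.5728 -0.3552  0.077 ]
 [ 0.4164 -0.3407  0.077 ]]
len 0.15839005605139794 0.15707208122048524 sep 0.2117096804302481 0.21051488389423506
yaw -0.0849335315781604
yaw -0.09249448256613269
yaw -0.09349876705994797
yaw -0.08726522886247712
-0.08966699804679147
origin top [ 0.46931253 -0.23968554]
side rails in box [[ 0.1096  0.1112]
 [-0.0472  0.1123]
 [ 0.1084 -0.0992]
 [-0.0478 -0.1005]]
tab top [[-0.009   0.0498]
 [-0.01   -0.0485]]
front edge top [[-0.0344  0.0976]
 [-0.0343 -0.0945]]
rear edge top [[ 0.0734  0.102 ]
 [ 0.0757 -0.0999]]
tab side [[-0.0115  0.0495]
 [-0.0136 -0.0489]]
tab side topedge [[-0.0135  0.061 ]
 [-0.0141 -0.039 ]]
stamp [[ 0.39267558 -0.17185739  0.065     ]] [[-0.0824  0.0607]]
dongle [[ 0.38018885 -0.22337929  0.005     ]
 [ 0.3785782  -0.27968318  0.005     ]] [[-0.0902  0.0083]
 [-0.0868 -0.048 ]]
knobs [[ 0.42071005 -0.19519123  0.03      ]
 [ 0.41277618 -0.27071266  0.03      ]] [[-0.0524  0.04  ]
 [-0.0535 -0.036 ]]
```

Box origin is about (0.469, −0.240), yaw −0.09, and the rails check out at 212 × 158 mm. The tab's front face is at box x ≈ −10 mm. First I'll go up, align, close the fingers and travel above.

>>> send_rows:
  commands: "0 0 0 -1 -0.775;0 0 0 -1 -0.775;0 0 0 -1 -0.775;0 -0.65 -1 0 0;0 -0.65 -1 0 0;0 -0.65 -1 0 0;0 -0.65 -1 0 0;0 -0.65 -1 0 0;0 -0.65 -1 0 0;0 -0.65 -1 0 0;0 -0.65 -1 0 0;0 -0.65 -1 0 0;0 -0.65 -1 0 0;0 -0.65 -1 0 0;0 -0.65 -1 0 0;0 -0.65 -1 0 0;0 -0.65 -1 0 0;0 -0.65 -1 0 0;0 -0.65 -1 0 0;0 -0.65 -1 0 0"
  grip_force: 30

```text
t: 1.77
tcp_pos: [0.3454, 0.2457, 0.2991]
tool_rot: [0.045, 0.999, -0.0, -0.0]
force: [0.5, 1.0, -0.1]
finger_gap: 0.001
gripper_force: 0.0
```

>>> send_rows:
  commands: "0 -0.25 -1 0 0;0 -0.25 -1 0 0;0 -0.25 -1 0 0;0 -0.25 -1 0 0;0 -0.25 -1 0 0;0 -0.25 -1 0 0;0 -0.25 -1 0 0;0 -0.25 -1 0 0;0 -0.25 -1 0 0;0 -0.25 -1 0 0;0 -0.25 -1 0 0;0 -0.25 -1 0 0;0 -0.25 -1 0 0;0 -0.25 -1 0 0;0 -0.25 -1 0 0;0 -0.25 -1 0 0;0 -0.25 -1 0 0;0 -0.25 -1 0 0;0 -0.25 -1 0 0;0 -0.25 -1 0 0"

```text
t: 3.43
tcp_pos: [0.409, -0.1613, 0.299]
tool_rot: [0.045, 0.999, 0.0, -0.0]
force: [-0.6, 0.3, 0.7]
finger_gap: 0.001
gripper_force: 0.0
```

>>> send_rows:
  commands: "0 -0.35 -0.9 0 0;0 -0.35 -0.9 0 0;0 -0.35 -0.9 0 0;0 -0.3 -0.95 0 0;0 0 0 1 0;0 0 0 1 0;0 0 0 1 0;0 0 0 1 0;0 0 0 1 0;0 0 0 1 0;0 0 0 1 0;0 0 0 1 0;0 0 0 0.5 0;0 0 0 0.5 0;0 0 0 0.5 0;0 0 0 0.5 0;0 0 0 0.35 0;0 0 0 0.35 0;0 0 0 0 0"

```text
t: 5.02
tcp_pos: [0.4291, -0.2351, 0.0841]
tool_rot: [0.045, 0.999, 0.001, -0.001]
force: [0.2, 0.6, 0.1]
finger_gap: 0.005
gripper_force: 0.0
```

```bash
python3 - <<'E'
from h import *
a=snap('top');b=snap('side')
A=cv2.resize(a['pixels'][190:310,350:480],None,fx=4,fy=4,interpolation=cv2.INTER_CUBIC)
B=cv2.resize(b['pixels'][150:270,300:420],None,fx=3.3,fy=4,interpolation=cv2.INTER_CUBIC)
h=480
cv2.imwrite('pics/c1.png',cv2.resize(np.hstack([A,B]),(790,420))[:,:,::-1])
r=readout.sense();print(r['tcp_pos'],r['force'],r['t'])
E
```

```text
[ 0.42963474 -0.23555726  0.0851876 ] [-0.10312031  0.52778399  0.07083072] 5.1167
```

View pics/c1.png

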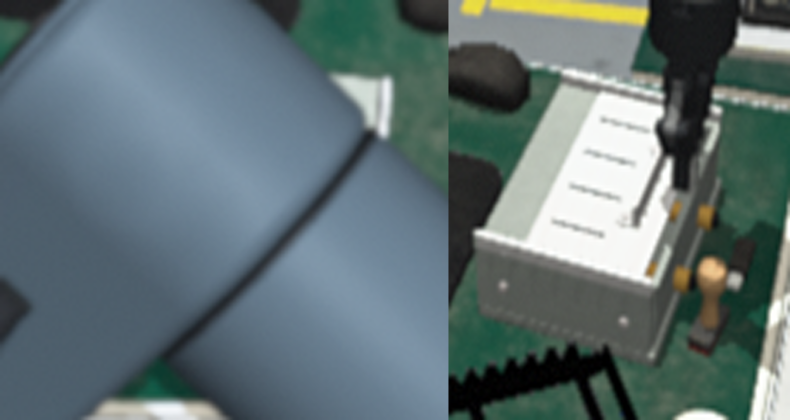

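Side view: the fingertips stand in front of the tab, clear of the cover. Now I'll push along +x.

>>> send_rows:
  commands: "0 -0.25 0 0 0;0 -0.25 0 0 0;0 -0.25 0 0 0;0 -0.2 0 0 0;0 -0.2 0 0 0;0 -0.2 0 0 0;0 -0.25 0 0 0;0 -0.25 0 0 0;0 -0.25 0 0 0;0 -0.25 0 0 0;0 -0.25 0 0 0;0 -0.25 0 0 0;0 -0.25 0 0 0;0 -0.25 0 0 0;0 -0.25 0 0 0;0 -0.25 0 0 0;0 -0.25 0 0 0;0 -0.25 0 0 0;0 -0.25 0 0 0;0 0 0 0 0"

```text
t: 6.78
tcp_pos: [0.5223, -0.2439, 0.0852]
tool_rot: [0.045, 0.999, -0.0, 0.0]
force: [-2.3, -0.5, 1.4]
finger_gap: 0.002
gripper_force: 1.3
```

>>> send_rows:
  commands: "0 -0.15 0 0 0;0 -0.15 0 0 0;0 -0.15 0 0 0;0 0 0 0 0"

```text
t: 7.12
tcp_pos: [0.5225, -0.2438, 0.0852]
tool_rot: [0.043, 0.999, 0.001, -0.009]
force: [-21.6, -3.6, 15.2]
finger_gap: 0.0
gripper_force: 10.9
```

>>> send_rows:
  commands: "0 0.4 0 0 0;0 0.5 0 0 0;0 0.5 0 0 0;0 0.3 0 -1 0;0 0 0 -1 0;0 0 0 -1 0;0 0 0 -1 0;0 0 0 -1 0;0 0.5 1 -1 0;0 0.5 1 -1 0;0 0.5 1 -1 0;0 0.5 1 0 0;0 0.5 1 0 0;0 0.5 1 0 0;0 0.5 1 0 0;0 0 1 0 0;0 0 1 0 0;0 0 1 0 0;0 0 1 0 0;0 0 0 0 0"

```text
t: 8.78
tcp_pos: [0.4463, -0.0134, 0.2453]
tool_rot: [0.043, 0.999, 0.001, 0.001]
force: [-0.4, -0.2, 0.1]
finger_gap: -0.002
gripper_force: 0.0
```

```bash
python3 - <<'E'
from h import *
import pickle
a=snap('top');b=snap('side');pickle.dump((a,b),open('s1.pkl','wb'))
A=cv2.resize(a['pixels'][190:310,350:480],None,fx=5,fy=5,interpolation=cv2.INTER_CUBIC)
cv2.imwrite('pics/a2.png',A[:,:,::-1])
B=cv2.resize(b['pixels'][165:260,300:420],None,fx=6,fy=6,interpolation=cv2.INTER_CUBIC)
cv2.imwrite('pics/b2.png',B[:,:,::-1])
r=readout.sense();print(r['tcp_pos'],r['force'],r['t'])
E
```

```text
[ 0.44666007 -0.01576803  0.24538115] [-0.25801282 -0.20124858 -0.62789565] 8.8833
```

View pics/a2.png

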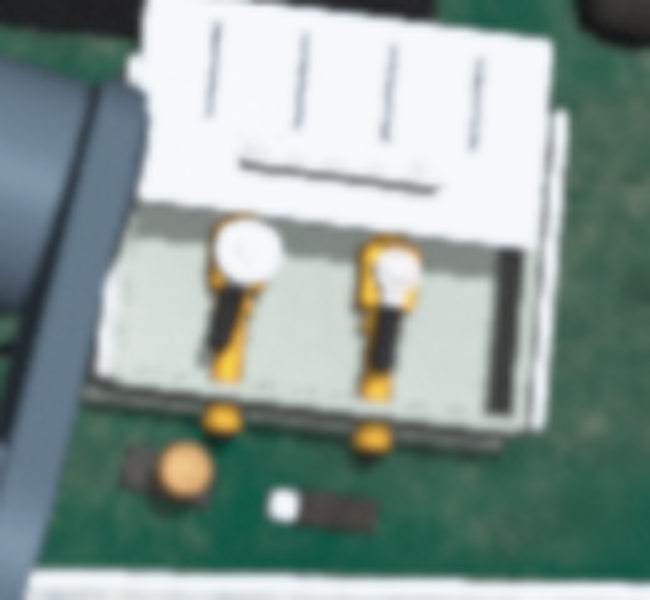

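View pics/b2.png

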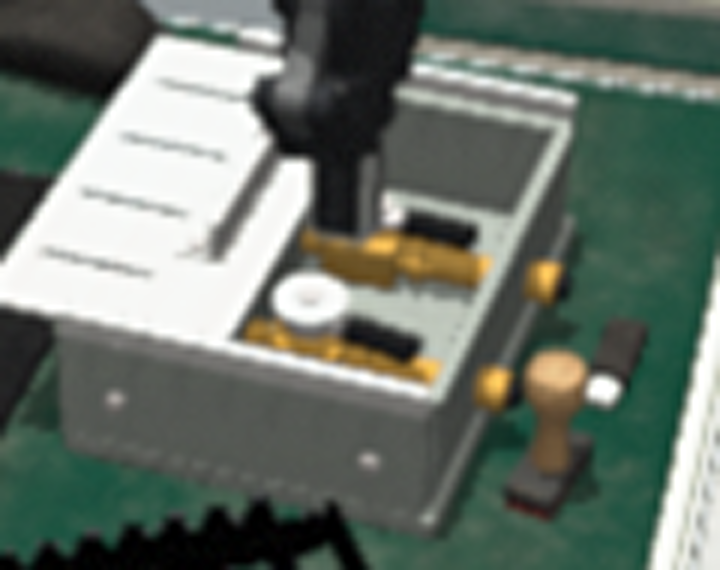

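The cover is slid back. The disc is on the left valve (crop (248,250)), with its handle tip near (217,352). The plain handle runs from (398,270) to (383,372). I'll measure these.

```bash
python3 - <<'E'
from h import *
import pickle
a,b=pickle.load(open('s1.pkl','rb'))
ca=lambda c:crop(c,(350,190),5)
o=np.array([.4693,-.2397]);y=-.0897
R=np.array([[np.cos(y),-np.sin(y)],[np.sin(y),np.cos(y)]])
f=lambda n,c,z:print(n,((onz(a,ca(c),z)[:,:2]-o)@R*1000).round(1).tolist())
f('disc',[[248,250]],.053)
f('marked grip: tip, rear, L/R at mid',[[217,355],[232,288],[208,350],[242,290]],.05)
f('plain: nut, grip tip, L/R mid',[[398,268]],.056);f('',[[383,373],[388,308],[370,340],[401,340]],.05)
f('cover front edge',[[140,203],[525,248]],.068);f('tab base',[[240,166],[436,190]],.07)
f('window',[[105,378],[520,420]],.066)
E
```

```text
disc [[30.4, 38.8]]
marked grip: tip, rear, L/R at mid [[-23.0, 48.9], [11.0, 44.5], [-21.1, 53.5], [10.6, 39.5]]
plain: nut, grip tip, L/R mid [[29.9, -35.8]]
 [[-22.2, -34.0], [10.4, -33.8], [-6.6, -26.2], [-4.7, -41.6]]
cover front edge [[44.4, 96.4], [45.2, -95.1]]
tab base [[68.3, 49.5], [68.3, -48.2]]
window [[-42.9, 104.8], [-39.4, -99.4]]
```

```bash
python3 -c "
from h import *
r=readout.sense();print(np.round(r['q'],3),r['tcp_pos'],r['tool_rot'])"
```

```text
[-0.286  0.279  1.854  0.     1.007 -1.77 ] [ 0.44666007 -0.01576803  0.24538115] [ 4.37354806e-02  9.99042809e-01 -1.69933319e-04  8.02325873e-04]
```

>>> send_rows:
  commands: "0 -0.14 -0.97 0 0;0 -0.14 -0.97 0 0;0 -0.14 -0.97 0 0;0 -0.14 -0.97 0 0;0 -0.14 -0.97 0 0;0 -0.14 -0.97 0 0;0 -0.14 -0.97 0 0;0 -0.14 -0.97 0 0;0 -0.14 -0.97 0 0;0 -0.14 -0.97 0 0;0 -0.13 -0.95 0 0;0 0 0 0.8 0;0 0 0 0.8 0;0 0 0 0.8 0;0 0 0 0.8 0;0 0 0 0.8 0;0 0 0 0.5 0;0 0 0 0 0;0 0 0 0 0"

```text
t: 10.47
tcp_pos: [0.4575, -0.2317, 0.155]
tool_rot: [0.045, 0.999, 0.0, -0.0]
force: [1.1, 0.1, 0.4]
finger_gap: 0.0
gripper_force: 0.0
```

>>> send_rows:
  commands: "0 0 0 0.7 0;0 0 0 0.7 0;0 0 0 0.7 0;0 0 0 0.7 0;0 0 0 0.7 0;0 0 0 0.6 0;0 0 0 0.5 0;0 0 0 0.4 0;0 0 0 0.35 0;0 0 0 0 0;0 0 0 0 0"

```text
t: 11.38
tcp_pos: [0.4579, -0.2312, 0.0483]
tool_rot: [0.045, 0.999, -0.0, 0.0]
force: [-0.5, 0.1, 0.8]
finger_gap: 0.001
gripper_force: 0.0
```

>>> send_rows:
  commands: "0 0.02 0.2 0 0.72;0 0.02 0.2 0 0.72;0 0.02 0.2 0 0.72;0 0.02 0.2 0 0.72;0 0.073 0.133 0 1;0 0.073 0.133 0 1;0 0.073 0.133 0 1;0 0.073 0.133 0 1;0 0.073 0.133 0 1;0 0.073 0.133 0 1;0 0.073 0.133 0 1;0 0 0 0 0"

```text
t: 12.38
tcp_pos: [0.459, -0.1944, 0.049]
tool_rot: [0.38, 0.925, -0.0, 0.001]
force: [-0.9, -1.3, 0.6]
finger_gap: 0.003
gripper_force: 0.9
```

```bash
cat > pos.py <<'E'
from h import *
r=readout.sense();y=-.0897
R=np.array([[np.cos(y),-np.sin(y)],[np.sin(y),np.cos(y)]])
p=(r['tcp_pos'][:2]-[.4693,-.2397])@R*1000
t=Rotation.from_quat(r['tool_rot']).as_matrix()[:2,1]@R  # tool y in box = n=(sin,cos)
th=np.arctan2(t[0],t[1]);u=np.array([-np.cos(th),np.sin(th)]);n=np.array([np.sin(th),np.cos(th)])
d=p-[30,38];print('box',p,'th',th,'r',d@u,'s',d@n,'F',r['force'],'t',r['t'],'q6',r['q'][5])
E
python3 pos.py
```

```text
box [-14.29684046  44.23747188] th 0.6898456288922481 r 38.137754116073744 s -23.380073585989145 F [-0.85805696 -1.28167869  0.57903905] t 12.3833 q6 -1.4151640253617785
```

>>> send_rows:
  commands: "0 0.078 0.14 0 1;0 0.078 0.14 0 1;0 0.078 0.14 0 1;0 0.078 0.14 0 1;0 0.078 0.14 0 1;0 0.078 0.14 0 1;0 0.078 0.14 0 1;0 0.078 0.14 0 1;0 0.078 0.14 0 1;0 0.078 0.14 0 1;0 0.078 0.14 0 1;0 0.078 0.14 0 1;0 0.04 0.1 0 0.6;0 0 0 0 0"

```text
t: 13.55
tcp_pos: [0.4835, -0.1639, 0.0489]
tool_rot: [0.737, 0.676, -0.0, 0.0]
force: [-2.3, -1.4, 0.8]
finger_gap: 0.001
gripper_force: 1.1
```

```bash
python3 pos.py
```

```text
box [ 7.38295114 76.78771517] th 1.5676760214781222 r 38.85809833217872 s -22.495909435258493 F [-2.34999322 -1.39159284  0.76024309] t 13.55 q6 -0.4585625807757103
```

Force is still light, so I'll push on to the stop.

>>> send_rows:
  commands: "0 0 0.1 0 0;0 0 0.1 0 0;0 0 0.1 0 0;0 0 0 0 0"

```text
t: 13.88
tcp_pos: [0.4862, -0.1636, 0.0485]
tool_rot: [0.737, 0.676, -0.002, -0.003]
force: [-10.0, -4.0, 8.7]
finger_gap: 0.001
gripper_force: 5.8
```

```bash
python3 pos.py
```

```text
box [10.05207389 77.31998075] th 1.5662962017547526 r 39.40935047415076 s -19.77077989546979 F [-10.00073234  -4.0272323    8.74280943] t 13.8833 q6 -0.45347864706634966
```

>>> send_rows:
  commands: "0 0 -0.3 0 0;0 0 -0.3 0 0;0 0 0 -0.5 0;0 0 0 -1 0;0 0 0 -1 0;0 0 0 -1 0;0 0 0 -1 0;0 0 0 -1 0;0 0 0 -1 0;0 0 0 -1 0;0 0 0 -1 0;0 1 -0.5 -1 0;0 1 -0.5 -1 0;0 1 -0.5 0 0;0 1 -0.5 0 0;0 1 -0.5 0 0;0 1 0 0 0;0 1 0 0 0;0 1 0 0 0;0 0 0 0 0"

```text
t: 15.55
tcp_pos: [0.4417, 0.0035, 0.2591]
tool_rot: [0.736, 0.677, 0.001, -0.0]
force: [-1.0, 0.3, -0.6]
finger_gap: 0.002
gripper_force: 0.0
```

```bash
python3 - <<'E'
from h import *
a=snap('top')
A=cv2.resize(a['pixels'][190:310,350:480],None,fx=5,fy=5,interpolation=cv2.INTER_CUBIC)
cv2.imwrite('pics/a3.png',A[:,:,::-1])
E
python3 pos.py
```

```text
box [-48.88964671 238.37212573] th 1.5655208337705095 r 200.78551732573086 s -77.83149208185692 F [ 0.25403254 -0.08506396  0.05836739] t 15.6 q6 -0.16527436396236858
```

View pics/a3.png

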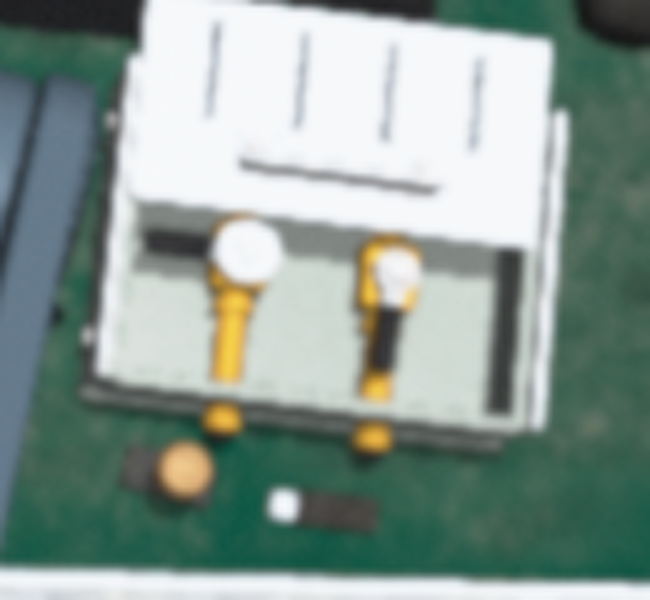

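The marked handle (crop (147,242)→(210,245)) now lies crosswise. The cover, plain handle, stamp and dongle look unchanged. I'll check the angle in numbers.

```bash
python3 - <<'E'
from h import *
a=snap('top')
P=a['pixels'];o=np.array([.4693,-.2397]);y=-.0897
R=np.array([[np.cos(y),-np.sin(y)],[np.sin(y),np.cos(y)]])
c=P[232:244,376:394].max(2); v,u=np.nonzero(c<80)
q=((onz(a,np.c_[u+376,v+232],.05)[:,:2]-o)@R)*1000
print(len(q),q.min(0),q.max(0),q.mean(0)); m=q.mean(0)-[30,38]; w=np.linalg.svd(q-q.mean(0))[2][0]
print('angle via hub',np.arctan2(m[1],-m[0]),'axis',w)
E
```

```text
51 [24.34492739 59.00090804] [35.31674146 88.92582563] [30.00680449 73.64688801]
angle via hub 1.5709872126910567 axis [-0.03998388 -0.99920032]
```

The handle reads about 1.57 rad, and the tip is at about 89 mm as expected. I'll hand in.

```bash
python3 -c "
from station import sign_off
print(sign_off())"
```

```text
the job is handed in; nothing more can be done
None
```

The cover is pushed back to its stop and the disc-marked (left) valve is shut at about 1.57 rad; the plain handle, stamp and dongle look unmoved in the last picture. The job is handed in, but `sign_off()` gave no verdict.

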